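# Clear the chips and restack the tiles after a tile repair at the desk nook

### The arm

A 7-joint arm with a two-finger parallel gripper is mounted at the origin on the work surface. World frame = base frame: x ahead of the robot, y to its left, z up, the work surface at z = 0. Lengths are in m, angles in rad, forces in N, time in s.
With the tool pointing down it reaches from about 0.35 to 0.9 m from the base axis. Payload 8.1 kg.
Tool frame: the origin (TCP) lies midway between the tips of the shut fingers; the grasp point (between the pads) lies 19 mm behind it; z points along the fingers, y is the line along which they close (so a half turn about z gives the same grasp; the last joint's range is limited). The gripper opens to 92 mm and grips with 3 to 60 N. Pads are 19 mm wide; open, the fingers measure 130 mm over their backs; the gripper's body (75 mm by 190 mm) begins 47 mm behind the grasp point.
Start: joints at [-1.281, 0.434, 0.025, 1.573, -0.012, 1.134, -0.075], TCP at [0.239, 0.577, 0.227] pointing down, gripper open.
Joint ranges: [-2.62, 2.62], [-0.44, 2.09], [-1.27, 1.32], [0.08, 2.57], [-1.32, 4.46], [0.12, 2], [-2.74, 2.74]. Speed limits (rad/s): [2.22, 2.22, 3.01, 3.01, 3.14, 3.14, 3.14].

### API

Orientations are given as a rotation vector (axis times angle).
In Python, from cell import observe, get_image, camera_model, sign_off, recognise, silhouettes gives the robot as it stands.
- The arm moves only by the tool apply_moves, never from a script. Its argument "motion" is a list of rows, each an object of numbers: "x", "y", "z": the shift along the world's x, y, z in cm; "yaw": the turn about the world's z in degrees; "hand": the opening, from -1 (shut) to 1 (fully open), so that 0 is half open. In form: [{"x": .., "y": .., "z": .., "yaw": .., "hand": ..}, ...]. A call has 1 to 10 rows; each row is the pose to reach, as a shift and turn from the pose commanded when the call began; what a row does not reach only later rows make up. A row lasts 1/8 s, in which the tool goes at most 62.5 mm and 10.7 degrees, less where a joint would pass 70% of its speed; a pose out of reach is approached as far as the arm can. A call with a gripper value outside its range is refused whole. The fingers move at their own pace and stop on an object; "newtons" is the grip in N (left out, the last holds). Time passes only in rows, so rows that repeat a pose let the fingers close. It gives the time, the measured TCP pose, the force, the opening and the grip force at its end, in the units of the state.
- observe(): the state, without advancing time (a new reading comes with each control period).
- get_image(name): name is "side" or "top"; returns the picture (480x640x3 uint8, blue, green, red); there is no depth.
- camera_model(name): a dict with "camera_matrix" (3x3 intrinsics, pixels), "T" (4x4, takes a point from camera to world coordinates). Camera axes: x right, y up, looking along -z (the intrinsics and any distortion apply to the point x, -y, -z); pixel columns grow to the right and rows downward; lengths in m; the calibration is good to about 2 mm. A picture is of the moment at which its call begins. camera_model takes no time and is no camera call.
- sign_off(): hands the job in; it is judged then, once.
Trained networks look in the newest picture that a camera, given by its name, has taken for a name from the list of things; names that differ only in an ending like _2 or _b are one class to them, and where a whole thing is asked for, a point or a joint stands for the part that bears it (a point fixed in the world has none). Each returns a list of dicts, best first, with "p" (0 to 1); they miss things now and then, are a little off and sometimes report something else, mostly with a low value. They report only what shows in the picture. A call takes as long as a camera call. They do not tell look-alikes from the thing itself.
- recognise(query, camera): "rect" ([left, top, right, bottom] in pixels, round what is visible of it).
- silhouettes(query, camera): "mask" (480x640 bool, what is visible of it) and "rect" ([left, top, right, bottom] in pixels, round what is visible of it).
The state is a dict: "clock": time; "joints": joint angles; "dq": joint speeds; "joint_efforts": joint torques, N m; "position": TCP position; "ee_rot": TCP orientation; "force": force on the tool from outside, world axes, zero at the start; "ft_torque": the same for the moment, N m; "width": opening from 0.0 (shut) to 1.0 (fully open); "gripper_force": force on a finger pad.
Only numpy, scipy, OpenCV 4.12 (cv2) and the standard library are available. Lean on these libraries where they do the work, as an engineer would, in place of code of your own. Each camera call takes 0.05 s, during which the arm holds its last target. There are 200 camera calls.

### The job

Tidy up after the tile repair: with the scraper block, not with the fingers, wipe every white chip off the lipped board, over its open end into the blue waste tray, then lay the scraper back lengthwise on its black mat. After that, stack every tile that lies on the carton squarely on the started pile, whose height you must feel for: set each one down on it gently rather than dropping it. Leave the candle, the plant and the speaker alone.

Things in the scene. Friction and masses are not known exactly. Their poses are not given: they have to be found in the camera images.
- board: Dark wooden work board, fixed, 220 (its x) x 260 (its y) mm, flat top 45 mm above the desk; origin at the centre of its underside. Lips 8 mm high and 8 mm thick stand on its two long sides (x = +-102 to 110) and on its -y end (y = -130 to -122); its +y end is open, without a lip, and the waste tray stands against that end. Between the lips the top is 204 mm wide.
- waste_tray: Blue open plastic tray, fixed, 240 x 120 mm, 40 mm high (its rim is 5 mm below the board's top), walls 4 mm, floor about 4 mm; origin at the centre of its underside. It stands 1 mm beyond the open end of the board, with the same directions of axes; its centre is 191 mm along the board's +y from the board's centre.
- scraper: Scraper block: orange block with black rubber foot, 120 (its x) x 44 (its y) x 22 mm high, and on top of it a pale wooden grip rib 70 (x) x 22 (y) mm, 32 mm high (from 22 to 54 mm above the underside). About 0.2 kg. Origin at the centre of its underside, z up. At the start it lies on the black mat.
- mat: Black rubber mat, the scraper's place, fixed flat on the desk, 150 (x) x 60 (y) x 4 mm; origin at the centre of its underside.
- base: Plywood base, fixed, 120 (x) x 60 (y) x 6 mm, origin at the centre of its underside. On it, centred and parallel to it, stands the started pile of reddish-brown tiles, fixed, 100 (x) x 50 (y) mm. The top of the pile lies anywhere from 18 to 42 mm above the desk; it differs from start to start and is not reported: feel for it.
- carton: Closed cardboard carton of tiles, fixed, 290 (x) x 220 (y) mm, top 60 mm above the desk; origin at the centre of its underside. The tiles to be stacked lie flat on top of it.
- tile0: Reddish-brown wall tile, 100 (its x) x 50 (its y) x 12 mm thick, about 0.15 kg, lying flat; origin at the centre of its underside, z up. Three or four of tile0..tile3 are present, the others are absent.
- tile1: Reddish-brown wall tile, 100 (its x) x 50 (its y) x 12 mm thick, about 0.15 kg, lying flat; origin at the centre of its underside, z up. Three or four of tile0..tile3 are present, the others are absent.
- tile2: Reddish-brown wall tile, 100 (its x) x 50 (its y) x 12 mm thick, about 0.15 kg, lying flat; origin at the centre of its underside, z up. Three or four of tile0..tile3 are present, the others are absent.
- tile3: Reddish-brown wall tile, 100 (its x) x 50 (its y) x 12 mm thick, about 0.15 kg, lying flat; origin at the centre of its underside, z up. Three or four of tile0..tile3 are present, the others are absent.
- chip0: White chip of broken tile, about 30 x 24 x 10 mm, 20 g; origin at the centre of its underside as it lies at the start. Four to seven of chip0..chip6 are present, the others are absent.
- chip1: White chip of broken tile, about 30 x 24 x 10 mm, 20 g; origin at the centre of its underside as it lies at the start. Four to seven of chip0..chip6 are present, the others are absent.
- chip2: White chip of broken tile, about 30 x 24 x 10 mm, 20 g; origin at the centre of its underside as it lies at the start. Four to seven of chip0..chip6 are present, the others are absent.
- chip3: White chip of broken tile, about 30 x 24 x 10 mm, 20 g; origin at the centre of its underside as it lies at the start. Four to seven of chip0..chip6 are present, the others are absent.
- chip4: White chip of broken tile, about 30 x 24 x 10 mm, 20 g; origin at the centre of its underside as it lies at the start. Four to seven of chip0..chip6 are present, the others are absent.
- chip5: White chip of broken tile, about 30 x 24 x 10 mm, 20 g; origin at the centre of its underside as it lies at the start. Four to seven of chip0..chip6 are present, the others are absent.
- chip6: White chip of broken tile, about 30 x 24 x 10 mm, 20 g; origin at the centre of its underside as it lies at the start. Four to seven of chip0..chip6 are present, the others are absent.
- candle: Bystander: white pillar candle, 60 mm across, 100 mm high, loose; origin at the centre of its underside.
- plant: Bystander: small plant in a black pot 80 mm across, 70 mm high, leaves to about 130 mm high and 60 mm out; loose; origin at the centre of its underside.
- speaker: Bystander: white round smart speaker, 96 mm across, 42 mm high, loose; origin at the centre of its underside.
Not all that is in view belongs to the job. Leave any green or turquoise look-alike of the tile1 alone. What is shaped like the tile2 but pink is not meant.

How it is judged:
On the way, in this order (a step that is already met when the one before it is completed fails the run):
1. every chip has been wiped off the board into the waste tray (x of chip0 in the frame of waste_tray between -0.122 and 0.122 m and y of chip0 in the frame of waste_tray between -0.062 and 0.062 m and height (world z) of each of chip0, chip1, chip2, chip3, chip4, chip5, chip6 below 0.036 m and x of chip1 in the frame of waste_tray between -0.122 and 0.122 m and y of chip1 in the frame of waste_tray between -0.062 and 0.062 m and x of chip2 in the frame of waste_tray between -0.122 and 0.122 m and y of chip2 in the frame of waste_tray between -0.062 and 0.062 m and x of chip3 in the frame of waste_tray between -0.122 and 0.122 m and y of chip3 in the frame of waste_tray between -0.062 and 0.062 m and x of chip4 in the frame of waste_tray between -0.122 and 0.122 m and y of chip4 in the frame of waste_tray between -0.062 and 0.062 m and x of chip5 in the frame of waste_tray between -0.122 and 0.122 m and y of chip5 in the frame of waste_tray between -0.062 and 0.062 m and x of chip6 in the frame of waste_tray between -0.122 and 0.122 m and y of chip6 in the frame of waste_tray between -0.062 and 0.062 m), for 0.2 s.
2. the scraper is back on its mat and released (x of scraper in the frame of mat between -0.03 and 0.03 m and y of scraper in the frame of mat between -0.02 and 0.02 m and angle between scraper's own z axis and vertical below 0.1 rad and angle between the x axis of scraper and the x axis of mat, either way round below 0.25 rad and linear speed of scraper below 0.03 m/s and contact force between the fingers and scraper below 0.1 N and height (world z) of scraper below 0.012 m), for 0.2 s.
3. every tile is stacked on the pile (x of tile0 in the frame of base between -0.015 and 0.015 m and y of tile0 in the frame of base between -0.015 and 0.015 m and height (world z) of each of tile0, tile1, tile2, tile3 above 0.015 m and angle between each of tile0, tile1, tile2, tile3's own z axis and vertical below 0.1 rad and angle between the x axis of each of tile0, tile1, tile2, tile3 and the x axis of base, either way round below 0.17 rad and linear speed of each of tile0, tile1, tile2, tile3 below 0.03 m/s and contact force between the fingers and tile0 below 0.1 N and x of tile1 in the frame of base between -0.015 and 0.015 m and y of tile1 in the frame of base between -0.015 and 0.015 m and contact force between the fingers and tile1 below 0.1 N and x of tile2 in the frame of base between -0.015 and 0.015 m and y of tile2 in the frame of base between -0.015 and 0.015 m and contact force between the fingers and tile2 below 0.1 N and x of tile3 in the frame of base between -0.015 and 0.015 m and y of tile3 in the frame of base between -0.015 and 0.015 m and contact force between the fingers and tile3 below 0.1 N), for 0.2 s.
At the end, for the whole second after the job is handed in: All chips in the waste tray; scraper upright on its mat, released, centre within 30 mm along and 20 mm across, turned under 0.25 rad from it; all tiles flat on the pile, released, at rest, centres within 15 mm of the base's centre along and across, turned under 0.17 rad from it (all of step 1 and all of step 2 and all of step 3); the robot touches nothing.
It fails at once if a chip that is on the board is touched by the fingers ((x of chip0 in the frame of board between -0.11 and 0.11 m and y of chip0 in the frame of board between -0.13 and 0.13 m and contact force between the fingers and chip0 above 0.5 N) or (x of chip1 in the frame of board between -0.11 and 0.11 m and y of chip1 in the frame of board between -0.13 and 0.13 m and contact force between the fingers and chip1 above 0.5 N) or (x of chip2 in the frame of board between -0.11 and 0.11 m and y of chip2 in the frame of board between -0.13 and 0.13 m and contact force between the fingers and chip2 above 0.5 N) or (x of chip3 in the frame of board between -0.11 and 0.11 m and y of chip3 in the frame of board between -0.13 and 0.13 m and contact force between the fingers and chip3 above 0.5 N) or (x of chip4 in the frame of board between -0.11 and 0.11 m and y of chip4 in the frame of board between -0.13 and 0.13 m and contact force between the fingers and chip4 above 0.5 N) or (x of chip5 in the frame of board between -0.11 and 0.11 m and y of chip5 in the frame of board between -0.13 and 0.13 m and contact force between the fingers and chip5 above 0.5 N) or (x of chip6 in the frame of board between -0.11 and 0.11 m and y of chip6 in the frame of board between -0.13 and 0.13 m and contact force between the fingers and chip6 above 0.5 N)).
It fails at once if a tile is dropped onto the pile: let go over it and moving faster than 0.4 m/s (a fall of about 8 mm) ((horizontal distance between tile0 and base below 0.05 m and contact force between the fingers and tile0 below 0.05 N and linear speed of tile0 above 0.4 m/s) or (horizontal distance between tile1 and base below 0.05 m and contact force between the fingers and tile1 below 0.05 N and linear speed of tile1 above 0.4 m/s) or (horizontal distance between tile2 and base below 0.05 m and contact force between the fingers and tile2 below 0.05 N and linear speed of tile2 above 0.4 m/s) or (horizontal distance between tile3 and base below 0.05 m and contact force between the fingers and tile3 below 0.05 N and linear speed of tile3 above 0.4 m/s)).
It fails at once if the candle, the plant or the speaker is moved by more than 30 mm (distance of any of candle, plant, speaker from where it was at the start of the episode above 0.03 m).
Of tile0, tile1, tile2, tile3 only 3 to 4 are there at a start; the rules pass over those that are not, and their reading is None.
Of chip0, chip1, chip2, chip3, chip4, chip5, chip6 only 4 to 7 are there at a start; the rules pass over those that are not, and their reading is None.
At some moment in a run one of scraper, chip0, chip1, chip2, chip3, chip4, chip5, chip6 may be knocked a few centimetres aside while the robot is not near it.
It also fails if it takes over 208 s, if anything falls off the work surface, if the arm or the gripper's body presses on something with over 40 N, if the wrist force passes 120 N, or if a joint passes its speed limit or range.

## Working session

There is one attempt and no reset: what is moved stays moved. The work goes in short steps, Python scripts to look and compute and a tool call to move; the robot and the scene stay as the last step left them, time stands still between calls to the robot, and variables do not carry over. Pictures are saved under pics/ and viewed, at most 14 in all, crops included, and the job is handed in when it is done.

Besides the shell and the picture viewer there is one more tool, called after "Emit:" as name(argument=value, ...), one argument or row to a line, values as JSON. apply_moves: Moves the arm, as the interface text tells. Its arguments: {"type":"object","properties":{"motion":{"type":"array","items":{"type":"object","properties":{"x":{"type":"number"},"y":{"type":"number"},"z":{"type":"number"},"yaw":{"type":"number"},"hand":{"type":"number"}}}},"newtons":{"type":"number"}},"required":["motion"]}

```bash
mkdir -p pics; ls
python3 - <<'E'
from cell import *
import cv2
for n in("top","side"):
    cv2.imwrite(f"pics/{n}0.png",get_image(n)); m=camera_model(n); print(n,m)
s=observe(); print({k:s[k] for k in("clock","position","ee_rot","force","width")})
E
```

```text
pics
top {'camera_matrix': array([[465.26907889,   0.        , 326.82524762],
       [  0.        , 465.26907889, 240.95449723],
       [  0.        ,   0.        ,   1.        ]]), 'T': array([[-1.82834595e-02,  9.95405088e-01, -9.39916237e-02,
         4.24478307e-01],
       [-9.99832399e-01, -1.81137995e-02,  2.65797051e-03,
        -1.04371277e-01],
       [ 9.43211947e-04,  9.40244675e-02,  9.95569440e-01,
         1.06676169e+00],
       [ 0.00000000e+00,  0.00000000e+00,  0.00000000e+00,
         1.00000000e+00]])}
side {'camera_matrix': array([[545.24718663,   0.        , 326.28253925],
       [  0.        , 545.24718663, 238.15013326],
       [  0.        ,   0.        ,   1.        ]]), 'T': array([[ 0.91594566,  0.27379467, -0.29339397,  0.1910495 ],
       [-0.40116829,  0.64360284, -0.65179705, -0.83967951],
       [ 0.01037063,  0.71471104,  0.69934297,  0.85369289],
       [ 0.        ,  0.        ,  0.        ,  1.        ]])}
{'clock': 0.1, 'position': array([0.23909254, 0.57695053, 0.22601647]), 'ee_rot': array([-6.13063758e-01, -3.08103767e+00,  2.29210250e-03]), 'force': array([-0.51602033,  0.0103614 ,  0.30762166]), 'width': 1.0008769098671515}
```

View pics/top0.png

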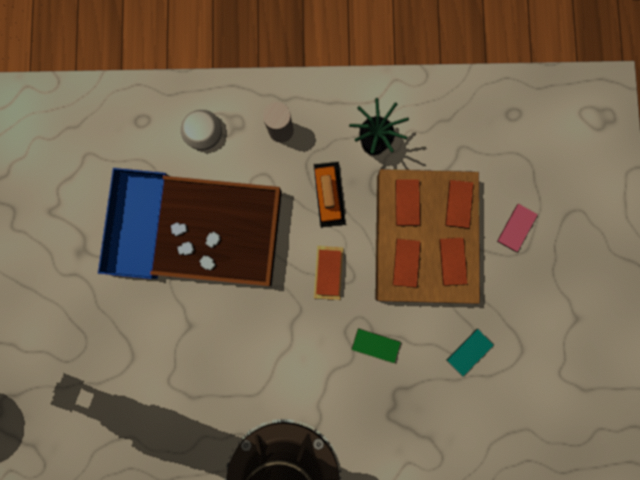

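View pics/side0.png

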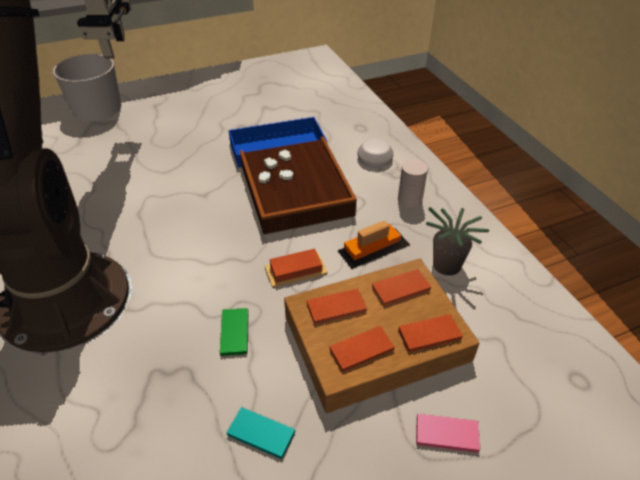

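The top view shows the board near pixel (220,230), with four chips around (178–213, 228–263). The tray is on its left, the scraper on its mat at (329,195), and the pile at (329,272). Four tiles lie on the carton at (407,203), (459,203), (407,262) and (454,261). The green, turquoise and pink tiles lie off the carton.

```bash
cat > h.py <<'E'
from cell import *
import cv2, numpy as np
def world(px,z,cam="top"):
    m=camera_model(cam);K=m["camera_matrix"];T=np.array(m["T"])
    px=np.atleast_2d(np.array(px,float))
    d=np.c_[(px[:,0]-K[0,2])/K[0,0],-(px[:,1]-K[1,2])/K[1,1],-np.ones(len(px))]@T[:3,:3].T
    return T[:3,3]+d*((z-T[2,3])/d[:,2])[:,None]
def rects(q,z,cam="top",pmin=.3):
    out=[]
    for r in silhouettes(q,cam):
        if r["p"]<pmin: continue
        c=max(cv2.findContours(r["mask"].astype(np.uint8),cv2.RETR_EXTERNAL,cv2.CHAIN_APPROX_NONE)[0],key=len)[:,0]
        w=world(c,z,cam)[:,:2]
        (x,y),(a,b),t=cv2.minAreaRect((w*1000).astype(np.float32))
        if a<b: a,b,t=b,a,t+90
        out.append((round(r["p"],2),[round(v) for v in r["rect"]],(round(x,1),round(y,1)),(round(a),round(b)),round((t+90)%180-90,1)))
    return out
E
python3 - <<'E'
from h import *
get_image("top")
for q,z in(("board",.05),("waste_tray",.04),("scraper",.026),("mat",.004),("base",.006),("carton",.06),("tile0",.072),("chip0",.055)):
    print(q)
    for r in rects(q,z): print("  ",*r)
E
```

```text
board
   0.71 [152, 174, 279, 286] (550.7, 134.7) (267, 224) 83.0
waste_tray
   0.76 [101, 169, 167, 280] (572.0, 324.2) (243, 128) -4.8
scraper
   0.66 [313, 166, 338, 217] (631.8, -109.4) (123, 45) 7.1
mat
   0.86 [314, 157, 346, 227] (635.3, -114.1) (155, 63) 4.1
   0.45 [444, 180, 472, 228] (607.3, -413.4) (109, 56) -7.8
base
   0.53 [313, 164, 340, 217] (635.3, -109.5) (127, 48) 6.8
carton
   0.9 [375, 169, 479, 301] (529.7, -324.8) (289, 225) -2.5
   0.36 [200, 256, 213, 270] (476.9, 153.5) (29, 24) 44.7
tile0
   0.88 [395, 235, 422, 289] (470.1, -275.9) (100, 53) -6.7
   0.88 [354, 329, 398, 362] (297.1, -205.0) (94, 47) 71.2
   0.83 [396, 179, 421, 226] (601.2, -281.3) (99, 51) -0.1
   0.74 [98, 168, 170, 280] (567.2, 309.1) (234, 129) -5.7
   0.66 [444, 327, 496, 376] (279.9, -401.5) (95, 51) -47.3
   0.64 [441, 236, 467, 284] (472.9, -374.9) (102, 57) 2.5
   0.63 [445, 180, 474, 227] (596.5, -394.6) (103, 55) -7.8
chip0
   0.6 [205, 230, 220, 242] (530.0, 144.8) (31, 25) -45.3
```

```bash
cat >> h.py <<'E'
def seg(mask,z,amin=30,cam="top"):
    out=[]
    n,l,st,ce=cv2.connectedComponentsWithStats(mask.astype(np.uint8))
    for i in range(1,n):
        if st[i,4]<amin: continue
        ys,xs=np.nonzero(l==i); w=world(np.c_[xs,ys],z,cam)[:,:2]
        (x,y),(a,b),t=cv2.minAreaRect((w*1000).astype(np.float32))
        if a<b: a,b,t=b,a,t+90
        out.append((ce[i].round(1).tolist(),"mean",(w.mean(0)*1000).round(1).tolist(),"rect",(round(x,1),round(y,1)),(round(a),round(b)),round((t+90)%180-90,1)))
    return out
E
python3 - <<'E'
from h import *
im=get_image("top"); cv2.imwrite("pics/t1.png",cv2.resize(im[150:315,95:350],None,fx=3,fy=3,interpolation=cv2.INTER_CUBIC))
hsv=cv2.cvtColor(im,cv2.COLOR_BGR2HSV);H,S,V=cv2.split(hsv)
for p in((329,270),(325,285),(407,203),(335,210),(327,192),(318,249),(180,229)): print(p,hsv[p[1],p[0]])
roi=np.zeros(H.shape,bool);roi[165:305,375:485]=1
print("tiles");[print(*r) for r in seg((H<9)&(S>150)&roi,.072,200)]
roi[:]=0;roi[165:290,100:285]=1
print("chips");[print(*r) for r in seg((S<60)&(V>110)&roi,.055,20)]
roi[:]=0;roi[240:305,310:348]=1
print("pile");[print(*r) for r in seg((H<9)&(S>150)&roi,.03,50)]
roi[:]=0;roi[160:230,310:348]=1
print("orange");[print(*r) for r in seg((S>150)&(V>120)&roi,.026,50)]
print("black mat etc");[print(*r) for r in seg(((V<70)|(S>150))&roi,.004,50)]
E
```

```text
(329, 270) [  8 202 125]
(325, 285) [  8 202 126]
(407, 203) [  8 204 126]
(335, 210) [ 11 244  90]
(327, 192) [ 15 168 149]
(318, 249) [ 20 140 144]
(180, 229) [ 99  16 158]
tiles
[407.5, 202.5] mean [598.8, -283.1] rect (600.1, -284.2) (97, 48) -1.9
[459.1, 203.8] mean [593.9, -394.8] rect (594.1, -394.7) (98, 49) -7.4
[453.1, 261.2] mean [470.0, -376.3] rect (470.3, -376.1) (96, 49) 2.1
[406.2, 262.7] mean [468.6, -276.0] rect (468.8, -276.2) (96, 48) -6.5
chips
[112.1, 183.1] mean [657.1, 364.8] rect (606.9, 313.9) (187, 153) 1.6
[219.5, 171.4] mean [679.0, 127.7] rect (675.7, 138.0) (195, 36) 89.0
[261.5, 181.1] mean [655.6, 35.0] rect (657.0, 33.4) (36, 11) 83.2
[101.4, 207.7] mean [602.4, 387.0] rect (601.8, 386.8) (26, 7) 1.6
[177.6, 228.4] mean [553.6, 219.0] rect (554.7, 218.8) (30, 23) -64.0
[211.9, 239.0] mean [528.8, 143.8] rect (528.4, 143.9) (28, 24) -27.4
[185.0, 248.3] mean [509.6, 202.3] rect (510.2, 203.4) (29, 22) 89.0
[206.5, 262.4] mean [477.9, 155.4] rect (478.3, 154.8) (28, 23) 44.7
pile
[328.5, 272.3] mean [452.2, -109.6] rect (452.3, -109.7) (94, 45) -5.0
orange
[325.4, 192.2] mean [634.1, -106.0] rect (631.6, -110.0) (118, 42) 7.1
black mat etc
[329.7, 194.3] mean [633.4, -115.8] rect (634.1, -116.5) (149, 61) 4.9
```

View pics/t1.png

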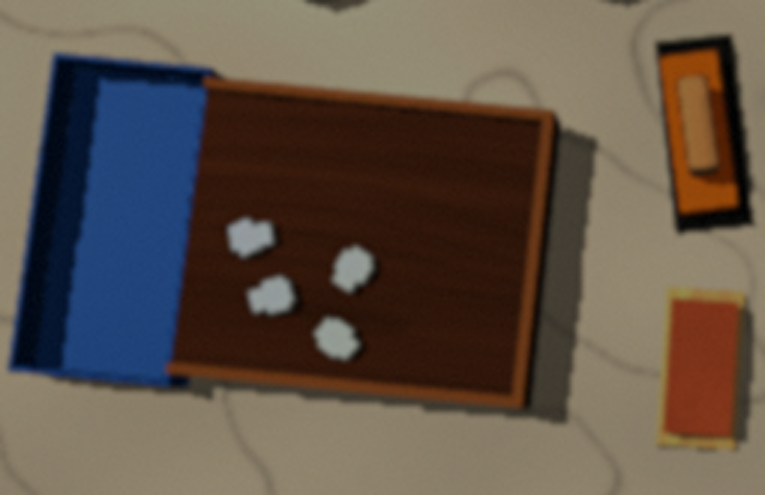

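The crop shows four chips on the board, at crop pixels (250,236), (352,268), (271,296) and (336,340). The scraper lies slightly askew on its mat at (697,130), and the pile on its base is at (705,370).

```bash
cat >> h.py <<'E'
def pose():
    s=observe();p=s["position"]*1000;R=cv2.Rodrigues(np.array(s["ee_rot"]))[0]
    return p,(np.degrees(np.arctan2(R[1,1],R[0,1]))+180)%180
def to(x,y,z,th):
    p,t=pose(); d=((th-t)+90)%180-90
    return "cm",((np.array([x,y,z])-p)/10).round(2),"yaw",round(d,1)
E
python3 - <<'E'
from h import *
c=np.array([[207,78],[553,113],[524,405],[168,372]])/3+[95,150]
w=world(c,.053)[:,:2]*1000
w[[0,3]]=world(c[[0,3]],.051)[:,:2]*1000
print(w.round(1),w.mean(0).round(1),[np.linalg.norm(w[i]-w[(i+1)%4]).round() for i in range(4)],[np.degrees(np.arctan2(*(w[i]-w[(i+1)%4])[::-1])).round(1) for i in range(4)])
print("rib",world((np.array([[681,78],[706,78],[716,168],[690,172]])/3+[95,150]).mean(0),.058)*1000)
print("plant",world([[378,133],[352,138],[378,155],[362,150]],.1)*1000)
print(pose(),to(631.6,-110,150,97.1))
E
```

```text
[[671.9 251.9]
 [640.5  -4.2]
 [426.5  18.6]
 [455.1 277. ]] [548.5 135.8] [np.float64(258.0), np.float64(215.0), np.float64(260.0), np.float64(218.0)] [np.float64(83.0), np.float64(-6.1), np.float64(-96.3), np.float64(173.4)]
rib [[ 629.30925345 -111.10329645   58.        ]]
plant [[ 745.13416868 -220.37676396  100.        ]
 [ 735.18796695 -164.64065401  100.        ]
 [ 697.15483728 -219.00288878  100.        ]
 [ 708.63355905 -185.29168154  100.        ]]
(array([239.27555996, 577.4045756 , 226.76004593]), np.float64(67.48911467008196)) ('cm', array([ 39.23, -68.74,  -7.68]), 'yaw', np.float64(29.6))
```

Emit:
apply_moves(
  motion=[
    {"x":5,"y":-8.7,"hand":1,"yaw":3},
    {"x":10,"y":-17.4,"yaw":6,"hand":1},
    {"x":15,"y":-26.1,"yaw":10,"hand":1},
    {"x":19,"y":-34,"yaw":14,"hand":1},
    {"x":22,"y":-39,"yaw":18,"hand":1},
    {"x":25,"y":-44,"yaw":22,"hand":1},
    {"x":28,"y":-49,"yaw":26,"hand":1},
    {"x":31,"y":-54,"yaw":29.6,"hand":1},
    {"x":34,"y":-59,"yaw":29.6,"hand":1},
    {"x":36.5,"y":-64,"yaw":29.6,"hand":1},
  ],
)

```text
schema error: expected keys x, y, z, yaw, hand
```

Emit:
apply_moves(
  motion=[
    {"x":2.6,"y":-4.8,"z":-4,"hand":1},
    {"x":2.6,"y":-4.8,"z":-8,"hand":1},
    {"x":2.6,"y":-4.8,"z":-8,"hand":1},
    {"x":2.6,"y":-4.8,"z":-8,"hand":1},
  ],
)

```text
schema error: expected keys x, y, z, yaw, hand
```

Run:
```python
from h import *
print(pose(),observe()["force"],observe()["clock"],to(630.5,-110.5,30,97.1))
```

```text
(array([239.27555996, 577.4045756 , 226.76004593]), np.float64(67.48911467008196)) [ 0.58968416  1.0069104  -1.0898186 ] 0.6 ('cm', array([ 39.12, -68.79, -19.68]), 'yaw', np.float64(29.6))
```

Emit:
apply_moves(
  motion=[
    {"x":20,"y":-35,"z":0,"yaw":15,"hand":1},
    {"x":20,"y":-35,"z":0,"yaw":15,"hand":1},
    {"x":20,"y":-35,"z":0,"yaw":15,"hand":1},
    {"x":20,"y":-35,"z":0,"yaw":15,"hand":1},
    {"x":20,"y":-35,"z":0,"yaw":15,"hand":1},
    {"x":20,"y":-35,"z":0,"yaw":15,"hand":1},
    {"x":39,"y":-69,"z":0,"yaw":30,"hand":1},
    {"x":39,"y":-69,"z":0,"yaw":30,"hand":1},
    {"x":39,"y":-69,"z":0,"yaw":30,"hand":1},
    {"x":39,"y":-69,"z":0,"yaw":30,"hand":1},
  ],
)

```text
clock: 1.85
position: [0.5444, 0.0393, 0.2271]
ee_rot: [-0.206, 3.134, 0.001]
force: [1.3, 1.1, -0.1]
width: 1.0
gripper_force: 0.0
```

Emit:
apply_moves(
  motion=[
    {"x":0,"y":0,"z":0,"yaw":0,"hand":1},
  ],
)

```text
clock: 1.98
position: [0.5453, 0.035, 0.2269]
ee_rot: [-0.191, 3.135, -0.004]
force: [-0.5, 1.1, -0.6]
width: 0.999
gripper_force: 0.0
```

Run:
```python
from h import *
print(pose(),observe()["force"],observe()["clock"],to(630.5,-110.5,30,97.1))
```

```text
(array([545.31391539,  35.037454  , 226.89052356]), np.float64(96.98801001335903)) [-0.50925673  1.06631793 -0.55044647] 1.975 ('cm', array([  8.52, -14.55, -19.69]), 'yaw', np.float64(0.1))
```

Emit:
apply_moves(
  motion=[
    {"x":8.5,"y":-14.6,"z":-5,"yaw":0,"hand":1},
    {"x":8.5,"y":-14.6,"z":-8,"yaw":0,"hand":1},
    {"x":8.5,"y":-14.6,"z":-8,"yaw":0,"hand":1},
    {"x":8.5,"y":-14.6,"z":-12,"yaw":0,"hand":1},
    {"x":8.5,"y":-14.6,"z":-16,"yaw":0,"hand":1},
    {"x":8.5,"y":-14.6,"z":-16,"yaw":0,"hand":1},
  ],
)

```text
clock: 2.72
position: [0.6261, -0.1036, 0.0639]
ee_rot: [0.206, -3.129, -0.003]
force: [0.4, 0.1, 1.1]
width: 1.0
gripper_force: 0.0
```

Run:
```python
from h import *
im=get_image("side"); cv2.imwrite("pics/s1.png",cv2.resize(im[130:310,280:520],None,fx=3,fy=3))
print(pose(),observe()["force"],to(630.5,-110.5,30,97.1))
print([(r["p"],r["rect"]) for r in recognise("scraper","side")])
```

```text
(array([ 627.78056493, -103.98672438,   66.24228516]), np.float64(97.52935119630695)) [ 0.55765527 -0.222705   -0.39406221] ('cm', array([ 0.27, -0.65, -3.62]), 'yaw', np.float64(-0.4))
[]
```

View pics/s1.png

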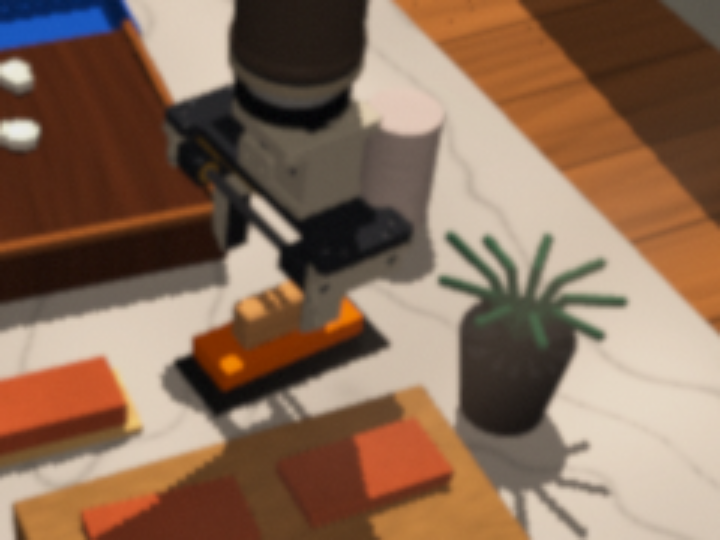

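Both fingers straddle the rib. Going down to grip.

Emit:
apply_moves(
  motion=[
    {"x":0.3,"y":-0.6,"z":-2,"yaw":0,"hand":1},
    {"x":0.3,"y":-0.6,"z":-3.6,"yaw":0,"hand":1},
    {"x":0.3,"y":-0.6,"z":-3.6,"yaw":0,"hand":1},
    {"x":0.3,"y":-0.6,"z":-3.6,"yaw":0,"hand":1},
  ],
)

```text
clock: 3.32
position: [0.6316, -0.1109, 0.0309]
ee_rot: [-0.205, 3.135, 0.0]
force: [-0.2, -0.2, 1.0]
width: 1.0
gripper_force: 0.0
```

Run:
```python
from h import *
print(pose(),observe()["force"],to(630.5,-110.5,30,97.1))
```

```text
(array([ 631.62527011, -110.85630291,   30.91289115]), np.float64(97.49272320641364)) [-0.17385426 -0.18383745  0.99186111] ('cm', array([-0.11,  0.04, -0.09]), 'yaw', np.float64(-0.4))
```

Emit:
apply_moves(
  motion=[
    {"x":0,"y":0,"z":0,"yaw":0,"hand":0},
    {"x":0,"y":0,"z":0,"yaw":0,"hand":-0.8},
    {"x":0,"y":0,"z":0,"yaw":0,"hand":-0.8},
    {"x":0,"y":0,"z":0,"yaw":0,"hand":-0.8},
    {"x":0,"y":0,"z":0,"yaw":0,"hand":-0.8},
    {"x":0,"y":0,"z":0,"yaw":0,"hand":-0.8},
    {"x":0,"y":0,"z":0,"yaw":0,"hand":-0.8},
    {"x":0,"y":0,"z":0,"yaw":0,"hand":-0.8},
  ],
  newtons=45,
)

```text
clock: 4.32
position: [0.6314, -0.1107, 0.0307]
ee_rot: [0.205, -3.135, -0.0]
force: [0.0, 0.3, 1.5]
width: 0.237
gripper_force: 45.0
```

Emit:
apply_moves(
  motion=[
    {"x":0,"y":0,"z":5,"yaw":0,"hand":-0.8},
    {"x":0,"y":0,"z":9,"yaw":0,"hand":-0.8},
    {"x":-3,"y":4,"z":10,"yaw":-4,"hand":-0.8},
    {"x":-6,"y":8,"z":10,"yaw":-8,"hand":-0.8},
    {"x":-9,"y":12,"z":10,"yaw":-12,"hand":-0.8},
    {"x":-13,"y":18.1,"z":10,"yaw":-14,"hand":-0.8},
    {"x":-13,"y":18.1,"z":9,"yaw":-14,"hand":-0.8},
    {"x":-13,"y":18.1,"z":7,"yaw":-14,"hand":-0.8},
    {"x":-13,"y":18.1,"z":7,"yaw":-14,"hand":-0.8},
    {"x":-13,"y":18.1,"z":7,"yaw":-14,"hand":-0.8},
  ],
)

```text
clock: 5.58
position: [0.502, 0.0693, 0.101]
ee_rot: [0.18, 3.136, -0.0]
force: [-0.4, 1.2, -1.9]
width: 0.238
gripper_force: 45.0
```

Run:
```python
from h import *
im=get_image("top"); cv2.imwrite("pics/t2.png",cv2.resize(im[150:315,95:350],None,fx=3,fy=3,interpolation=cv2.INTER_CUBIC))
print(pose(),observe()["force"],to(501.8,70.7,73,83.5))
```

```text
(array([502.16801217,  69.43156283, 101.23404105]), np.float64(83.43071061539393)) [ 0.06650734  0.62392521 -2.22998445] ('cm', array([-0.04,  0.13, -2.82]), 'yaw', np.float64(0.1))
```

View pics/t2.png

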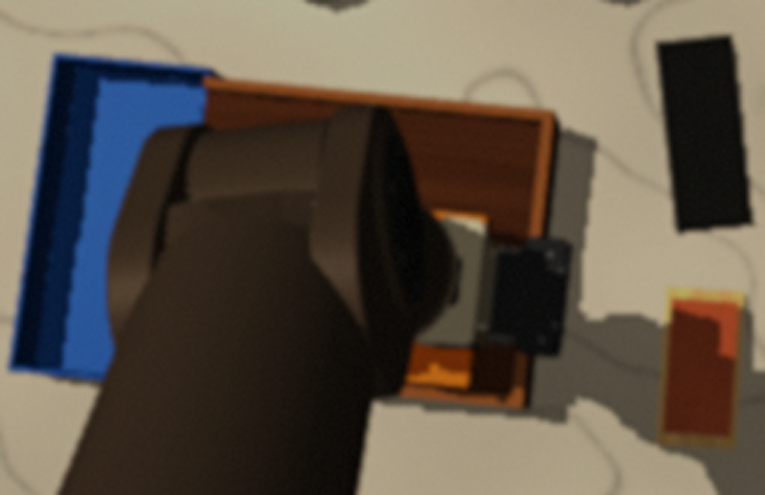

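The scraper hangs between the lips behind the chips, which the arm hides in this view. The mat is empty. I'll lower to the board and sweep.

Emit:
apply_moves(
  motion=[
    {"x":0,"y":0.1,"z":-1.5,"yaw":0,"hand":-0.8},
    {"x":0,"y":0.1,"z":-2.4,"yaw":0,"hand":-0.8},
    {"x":0,"y":0.1,"z":-2.8,"yaw":0,"hand":-0.8},
    {"x":0,"y":0.1,"z":-2.8,"yaw":0,"hand":-0.8},
  ],
)

```text
clock: 6.12
position: [0.5014, 0.071, 0.0724]
ee_rot: [-0.178, -3.136, 0.0]
force: [-0.0, 0.2, -2.5]
width: 0.236
gripper_force: 45.0
```

Emit:
apply_moves(
  motion=[
    {"x":0.1,"y":1,"z":0,"yaw":0,"hand":-0.8},
    {"x":0.2,"y":2,"z":0,"yaw":0,"hand":-0.8},
    {"x":0.3,"y":3,"z":0,"yaw":0,"hand":-0.8},
    {"x":0.5,"y":4,"z":0,"yaw":0,"hand":-0.8},
    {"x":0.6,"y":5,"z":0,"yaw":0,"hand":-0.8},
    {"x":0.7,"y":6,"z":0,"yaw":0,"hand":-0.8},
    {"x":0.8,"y":7,"z":0,"yaw":0,"hand":-0.8},
    {"x":0.9,"y":8,"z":0,"yaw":0,"hand":-0.8},
    {"x":1.0,"y":9,"z":0,"yaw":0,"hand":-0.8},
    {"x":1.1,"y":10,"z":0,"yaw":0,"hand":-0.8},
  ],
)

```text
clock: 7.38
position: [0.5125, 0.1717, 0.0727]
ee_rot: [-0.178, -3.136, -0.0]
force: [0.7, -1.2, -1.3]
width: 0.238
gripper_force: 45.0
```

Run:
```python
from h import *
u=np.array([.1132,.9936]);v=np.array([.9936,-.1132])
p,t=pose();d=p[:2]-[548.5,135.8];print(p,t,"board xy",d@v,d@u,observe()["force"])
```

```text
[512.54737011 171.730637    72.70970049] 83.48774526660787 board xy -39.789881172268075 31.63084322318254 [ 0.73719092 -1.23763673 -1.34026329]
```

Emit:
apply_moves(
  motion=[
    {"x":0.1,"y":1.1,"z":0,"yaw":0,"hand":-0.8},
    {"x":0.2,"y":2.2,"z":0,"yaw":0,"hand":-0.8},
    {"x":0.4,"y":3.3,"z":0,"yaw":0,"hand":-0.8},
    {"x":0.5,"y":4.4,"z":0,"yaw":0,"hand":-0.8},
    {"x":0.6,"y":5.5,"z":0,"yaw":0,"hand":-0.8},
    {"x":0.8,"y":6.6,"z":0,"yaw":0,"hand":-0.8},
    {"x":0.9,"y":7.7,"z":0,"yaw":0,"hand":-0.8},
    {"x":1.0,"y":8.8,"z":0,"yaw":0,"hand":-0.8},
    {"x":1.1,"y":9.9,"z":0,"yaw":0,"hand":-0.8},
    {"x":1.2,"y":10.8,"z":0,"yaw":0,"hand":-0.8},
  ],
)

```text
clock: 8.62
position: [0.5245, 0.28, 0.0727]
ee_rot: [-0.178, -3.137, -0.0]
force: [-0.5, 0.4, -1.5]
width: 0.236
gripper_force: 45.0
```

Emit:
apply_moves(
  motion=[
    {"x":0,"y":0,"z":0,"yaw":0,"hand":-0.8},
    {"x":0,"y":0,"z":3,"yaw":0,"hand":-0.8},
    {"x":0,"y":0,"z":6,"yaw":0,"hand":-0.8},
    {"x":0,"y":-6,"z":8,"yaw":0,"hand":-0.8},
    {"x":0,"y":-12,"z":8,"yaw":0,"hand":-0.8},
    {"x":0,"y":-18,"z":8,"yaw":0,"hand":-0.8},
    {"x":0,"y":-24,"z":8,"yaw":0,"hand":-0.8},
    {"x":0,"y":-30,"z":8,"yaw":0,"hand":-0.8},
    {"x":0,"y":-30,"z":8,"yaw":0,"hand":-0.8},
    {"x":0,"y":-30,"z":8,"yaw":0,"hand":-0.8},
  ],
)

```text
clock: 9.88
position: [0.5243, -0.021, 0.1528]
ee_rot: [-0.18, -3.136, -0.001]
force: [0.3, 0.5, -2.0]
width: 0.234
gripper_force: 45.0
```

Run:
```python
from h import *
im=get_image("top"); cv2.imwrite("pics/t3.png",cv2.resize(im[150:315,95:350],None,fx=3,fy=3,interpolation=cv2.INTER_CUBIC))
im=get_image("side"); cv2.imwrite("pics/s3.png",cv2.resize(im[110:290,200:440],None,fx=3,fy=3))
print(pose(),observe()["force"])
```

```text
(array([524.45430415, -19.55340866, 152.65087157]), np.float64(83.59504517406702)) [ 0.64582951  0.74319636 -2.07378118]
```

View pics/t3.png

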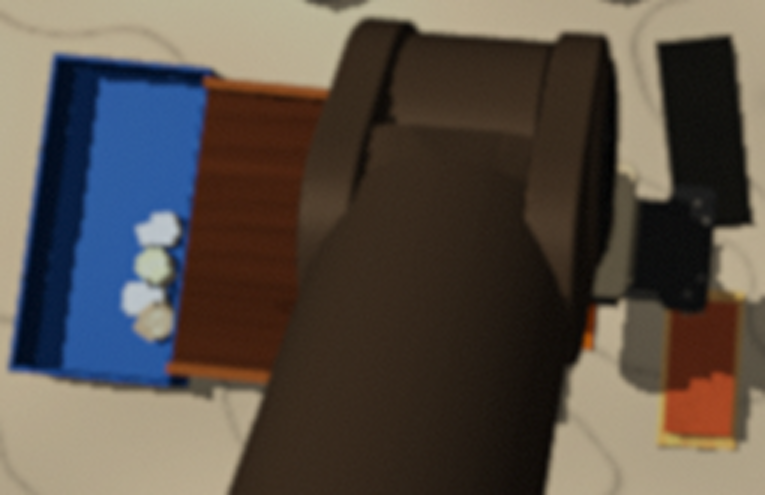

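View pics/s3.png

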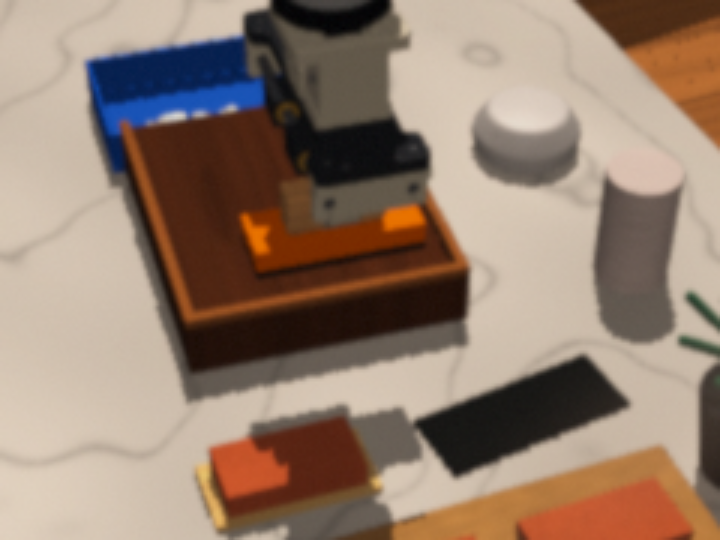

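All four chips are in the tray, at crop pixels (158,230), (155,266), (143,298) and (155,322). The board looks clear. The scraper goes back to its mat.

Run:
```python
from h import *
print(to(634.5,-115.5,31,94.5))
```

```text
('cm', array([ 11.  ,  -9.59, -12.17]), 'yaw', np.float64(10.9))
```

Emit:
apply_moves(
  motion=[
    {"x":4,"y":-3.4,"z":0,"yaw":4,"hand":-0.8},
    {"x":8,"y":-7,"z":0,"yaw":8,"hand":-0.8},
    {"x":11,"y":-9.6,"z":0,"yaw":10.9,"hand":-0.8},
    {"x":11,"y":-9.6,"z":-4,"yaw":10.9,"hand":-0.8},
    {"x":11,"y":-9.6,"z":-8,"yaw":10.9,"hand":-0.8},
    {"x":11,"y":-9.6,"z":-10.5,"yaw":10.9,"hand":-0.8},
    {"x":11,"y":-9.6,"z":-11.5,"yaw":10.9,"hand":-0.8},
    {"x":11,"y":-9.6,"z":-11.5,"yaw":10.9,"hand":-0.8},
  ],
)

```text
clock: 10.98
position: [0.6346, -0.1159, 0.0375]
ee_rot: [0.122, -3.139, -0.001]
force: [0.5, 0.8, -1.7]
width: 0.235
gripper_force: 45.0
```

Run:
```python
from h import *
print(pose(),observe()["force"],to(634.5,-115.5,31,94.5))
```

```text
(array([ 634.57285108, -115.93694526,   37.52376595]), np.float64(94.46608281238986)) [ 0.52384125  0.78472271 -1.65809518] ('cm', array([-0.01,  0.04, -0.65]), 'yaw', np.float64(0.0))
```

Emit:
apply_moves(
  motion=[
    {"x":0,"y":0,"z":-0.4,"yaw":0,"hand":-0.8},
    {"x":0,"y":0,"z":-0.65,"yaw":0,"hand":-0.8},
    {"x":0,"y":0,"z":-0.65,"yaw":0,"hand":-0.8},
    {"x":0,"y":0,"z":-0.65,"yaw":0,"hand":-0.5},
    {"x":0,"y":0,"z":-0.65,"yaw":0,"hand":0},
    {"x":0,"y":0,"z":-0.65,"yaw":0,"hand":1},
    {"x":0,"y":0,"z":-0.65,"yaw":0,"hand":1},
    {"x":0,"y":0,"z":-0.65,"yaw":0,"hand":1},
    {"x":0,"y":0,"z":-0.65,"yaw":0,"hand":1},
  ],
)

```text
clock: 12.1
position: [0.6345, -0.1169, 0.0312]
ee_rot: [0.12, -3.139, -0.0]
force: [0.2, 0.3, -0.2]
width: 0.746
gripper_force: 0.0
```

Emit:
apply_moves(
  motion=[
    {"x":0,"y":0,"z":5,"yaw":0,"hand":1},
    {"x":0,"y":0,"z":11,"yaw":0,"hand":1},
    {"x":-6,"y":0,"z":15,"yaw":0,"hand":1},
    {"x":-12,"y":0,"z":18,"yaw":0,"hand":1},
    {"x":-18,"y":-3,"z":18,"yaw":0,"hand":1},
    {"x":-23,"y":-8,"z":18,"yaw":0,"hand":1},
    {"x":-23,"y":-8,"z":18,"yaw":0,"hand":1},
    {"x":-23,"y":-8,"z":18,"yaw":0,"hand":1},
  ],
)

```text
clock: 13.1
position: [0.4032, -0.1982, 0.2117]
ee_rot: [-0.115, 3.139, 0.0]
force: [-0.1, -0.4, -0.4]
width: 1.0
gripper_force: 0.0
```

Run:
```python
from h import *
im=get_image("top"); cv2.imwrite("pics/t4.png",im)
hsv=cv2.cvtColor(im,cv2.COLOR_BGR2HSV);H,S,V=cv2.split(hsv)
roi=np.zeros(H.shape,bool)
roi[160:230,310:348]=1
print("orange");[print(*r) for r in seg((S>150)&(V>120)&roi,.026,50)]
roi[:]=0;roi[165:290,100:175]=1
print("chips");[print(*r) for r in seg((S<90)&(V>110)&roi,.014,20)]
print(pose(),observe()["force"],observe()["width"])
```

```text
orange
[329.1, 190.8] mean [637.1, -114.5] rect (635.2, -117.7) (120, 44) 3.8
chips
[121.2, 185.5] mean [660.6, 362.8] rect (607.7, 324.8) (208, 171) 1.6
[145.0, 242.4] mean [528.1, 305.7] rect (529.4, 306.5) (96, 38) -2.6
[132.8, 283.6] mean [435.3, 331.6] rect (441.1, 322.3) (168, 36) 89.0
(array([ 404.54548127, -197.09686721,  211.57255446]), np.float64(94.31081111296305)) [ 0.37565933  0.29670625 -0.67425852] 1.0034448534746543
```

View pics/t4.png

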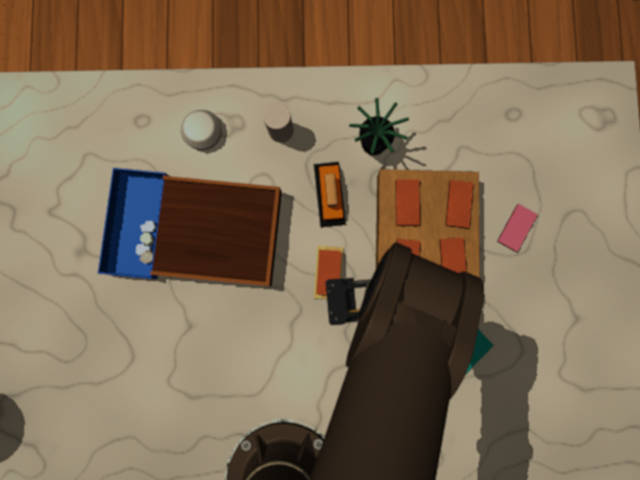

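The board is clear, the chips are in the tray at about (146,242), and the scraper lies along its mat at (329,193). Now the first tile, at (469,-276).

Emit:
apply_moves(
  motion=[
    {"x":4,"y":-4,"z":-4,"yaw":-5,"hand":0.6},
    {"x":6.4,"y":-7.9,"z":-8,"yaw":-10.8,"hand":0.6},
    {"x":6.4,"y":-7.9,"z":-11,"yaw":-10.8,"hand":0.6},
    {"x":6.4,"y":-7.9,"z":-11,"yaw":-10.8,"hand":0.6},
    {"x":6.4,"y":-7.9,"z":-11,"yaw":-10.8,"hand":0.6},
  ],
)

```text
clock: 13.78
position: [0.4694, -0.2751, 0.102]
ee_rot: [0.173, 3.136, 0.0]
force: [-0.1, 0.1, -0.6]
width: 0.801
gripper_force: 0.0
```

Run:
```python
from h import *
im=get_image("side"); cv2.imwrite("pics/s5.png",cv2.resize(im[190:390,240:480],None,fx=3,fy=3))
print(pose(),observe()["force"],observe()["width"],to(468.7,-276.1,63,83.5))
```

```text
(array([ 469.62057195, -275.38726342,  102.56822871]), np.float64(83.67155747421305)) [0.95279165 0.17086768 0.65999319] 0.7992485683360196 ('cm', array([-0.09, -0.07, -3.96]), 'yaw', np.float64(-0.2))
```

View pics/s5.png

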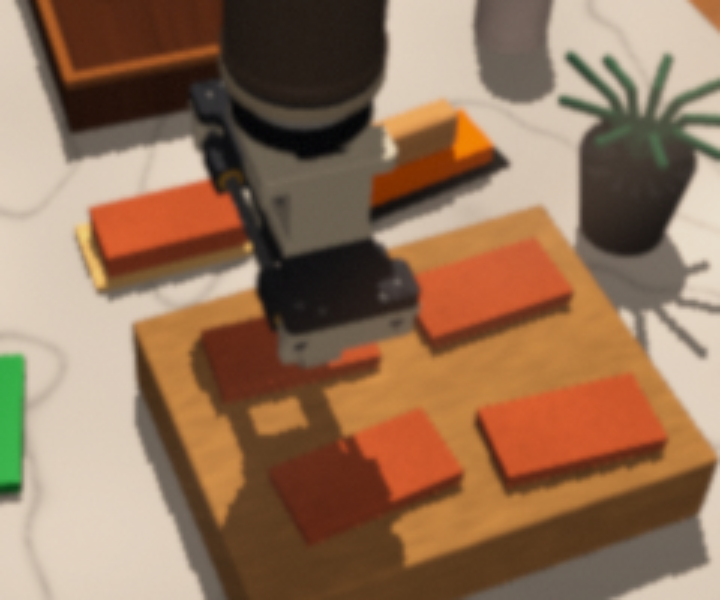

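The gripper hovers squarely over the near tile, with room on both sides.

Emit:
apply_moves(
  motion=[
    {"x":-0.1,"y":0,"z":-2,"yaw":0,"hand":0.6},
    {"x":-0.1,"y":0,"z":-3.5,"yaw":0,"hand":0.6},
    {"x":-0.1,"y":0,"z":-3.9,"yaw":0,"hand":0.6},
    {"x":-0.1,"y":0,"z":-3.9,"yaw":0,"hand":0.6},
    {"x":-0.1,"y":0,"z":-3.9,"yaw":0,"hand":-0.1},
    {"x":-0.1,"y":0,"z":-3.9,"yaw":0,"hand":-0.1},
    {"x":-0.1,"y":0,"z":-3.9,"yaw":0,"hand":-0.1},
    {"x":-0.1,"y":0,"z":-3.9,"yaw":0,"hand":-0.1},
    {"x":-0.1,"y":0,"z":-3.9,"yaw":0,"hand":-0.1},
  ],
  newtons=25,
)

```text
clock: 14.95
position: [0.4677, -0.276, 0.0625]
ee_rot: [0.176, 3.136, 0.0]
force: [-0.8, -0.1, 5.9]
width: 0.537
gripper_force: 25.0
```

Emit:
apply_moves(
  motion=[
    {"x":0,"y":0,"z":2,"yaw":0,"hand":-0.1},
    {"x":0,"y":0,"z":4,"yaw":0,"hand":-0.1},
    {"x":0,"y":0,"z":4,"yaw":0,"hand":-0.1},
  ],
)

```text
clock: 15.32
position: [0.4682, -0.2764, 0.103]
ee_rot: [0.176, 3.135, -0.001]
force: [0.3, 0.8, -1.8]
width: 0.542
gripper_force: 25.0
```

Run:
```python
from h import *
print(pose(),observe()["force"],observe()["width"],to(452.3,-109.7,100,85))
```

```text
(array([ 468.18253997, -276.35619748,  103.03159769]), np.float64(83.59056980314068)) [ 0.32765714  0.77911962 -1.84201919] 0.5419146952962172 ('cm', array([-1.59, 16.67, -0.3 ]), 'yaw', np.float64(1.4))
```

Run:
```python
from h import *
im=cv2.imread("pics/side0.png");H,S,V=cv2.split(cv2.cvtColor(im,cv2.COLOR_BGR2HSV))
m=camera_model("side");K=m["camera_matrix"];Ti=np.linalg.inv(m["T"])
a=np.radians(-5);c,s=np.cos(a),np.sin(a)
q=np.array([[50,25],[50,-25],[-50,-25],[-50,25]])@np.array([[c,s],[-s,c]])/1000+[.4523,-.1097]
roi=np.zeros(H.shape,bool);roi[235:290,260:330]=1
red=(H<10)&(S>150)&roi; v=V[red]; t,_=cv2.threshold(v.reshape(-1,1),0,255,cv2.THRESH_OTSU); M=red&(V>t); print(t,red.sum(),M.sum())
for z in range(14,48,2):
    P=np.c_[q,np.full(4,z/1000),np.ones(4)]@Ti.T
    px=np.c_[K[0,2]+K[0,0]*P[:,0]/-P[:,2],K[1,2]-K[1,1]*P[:,1]/-P[:,2]]
    f=cv2.fillPoly(np.zeros(H.shape,np.uint8),[np.round(px*16).astype(np.int32)],1,shift=4)>0
    print(z,round((f&M).sum()/(f|M).sum(),3),px.mean(0).round(1))
print(np.array(np.nonzero(M)).mean(1)[::-1])
```

```text
137.0 1091 805
14 0.571 [296.3 266.5]
16 0.603 [296.3 265.8]
18 0.654 [296.3 265.2]
20 0.712 [296.2 264.5]
22 0.748 [296.2 263.8]
24 0.815 [296.2 263.2]
26 0.857 [296.1 262.5]
28 0.859 [296.1 261.9]
30 0.873 [296.1 261.2]
32 0.843 [296.1 260.6]
34 0.772 [296.  259.9]
36 0.704 [296.  259.2]
38 0.663 [296.  258.6]
40 0.607 [295.9 257.9]
42 0.551 [295.9 257.2]
44 0.508 [295.9 256.5]
46 0.473 [295.9 255.9]
[294.73291925 262.06459627]
```

Emit:
apply_moves(
  motion=[
    {"x":-0.5,"y":6,"z":0,"yaw":0.7,"hand":-0.1},
    {"x":-1,"y":12,"z":0,"yaw":1.4,"hand":-0.1},
    {"x":-1.6,"y":16.6,"z":0,"yaw":1.4,"hand":-0.1},
    {"x":-1.6,"y":16.6,"z":-2,"yaw":1.4,"hand":-0.1},
    {"x":-1.6,"y":16.6,"z":-4,"yaw":1.4,"hand":-0.1},
    {"x":-1.6,"y":16.6,"z":-4.5,"yaw":1.4,"hand":-0.1},
    {"x":-1.6,"y":16.6,"z":-4.5,"yaw":1.4,"hand":-0.1},
  ],
)

```text
clock: 16.2
position: [0.4511, -0.1102, 0.0568]
ee_rot: [-0.138, -3.137, 0.0]
force: [0.3, 0.5, -1.1]
width: 0.543
gripper_force: 25.0
```

Emit:
apply_moves(
  motion=[
    {"x":0.1,"y":0,"z":-1,"yaw":0,"hand":-0.1},
    {"x":0.1,"y":0,"z":-1.6,"yaw":0,"hand":-0.1},
    {"x":0.1,"y":0,"z":-1.6,"yaw":0,"hand":-0.1},
  ],
)

```text
clock: 16.58
position: [0.4522, -0.11, 0.0408]
ee_rot: [-0.138, -3.138, -0.0]
force: [0.1, -0.2, -1.4]
width: 0.54
gripper_force: 25.0
```

Emit:
apply_moves(
  motion=[
    {"x":0,"y":0,"z":-0.2,"yaw":0,"hand":-0.1},
    {"x":0,"y":0,"z":-0.2,"yaw":0,"hand":-0.1},
  ],
)

```text
clock: 16.82
position: [0.4526, -0.1099, 0.0393]
ee_rot: [0.137, 3.138, 0.0]
force: [0.5, 0.1, -2.0]
width: 0.537
gripper_force: 25.0
```

Emit:
apply_moves(
  motion=[
    {"x":0,"y":0,"z":-0.2,"yaw":0,"hand":-0.1},
    {"x":0,"y":0,"z":-0.2,"yaw":0,"hand":-0.1},
  ],
)

```text
clock: 17.08
position: [0.4525, -0.1099, 0.0372]
ee_rot: [-0.137, -3.139, -0.0]
force: [-0.8, -0.3, -2.0]
width: 0.542
gripper_force: 25.0
```

Emit:
apply_moves(
  motion=[
    {"x":0,"y":0,"z":-0.2,"yaw":0,"hand":-0.1},
    {"x":0,"y":0,"z":-0.2,"yaw":0,"hand":-0.1},
  ],
)

```text
clock: 17.32
position: [0.4524, -0.1099, 0.0351]
ee_rot: [-0.137, -3.138, -0.0]
force: [-0.3, 0.6, -2.3]
width: 0.541
gripper_force: 25.0
```

Emit:
apply_moves(
  motion=[
    {"x":0,"y":0,"z":-0.15,"yaw":0,"hand":-0.1},
    {"x":0,"y":0,"z":-0.15,"yaw":0,"hand":-0.1},
  ],
)

```text
clock: 17.58
position: [0.4525, -0.1099, 0.0336]
ee_rot: [-0.137, -3.138, -0.0]
force: [-0.0, -0.5, -2.0]
width: 0.543
gripper_force: 25.0
```

Emit:
apply_moves(
  motion=[
    {"x":0,"y":0,"z":-0.15,"yaw":0,"hand":-0.1},
    {"x":0,"y":0,"z":-0.15,"yaw":0,"hand":-0.1},
  ],
)

```text
clock: 17.82
position: [0.4525, -0.1099, 0.0321]
ee_rot: [-0.137, -3.138, -0.0]
force: [-0.4, 0.5, -1.1]
width: 0.544
gripper_force: 25.0
```

Emit:
apply_moves(
  motion=[
    {"x":0,"y":0,"z":-0.15,"yaw":0,"hand":-0.1},
    {"x":0,"y":0,"z":-0.15,"yaw":0,"hand":-0.1},
  ],
)

```text
clock: 18.08
position: [0.4525, -0.1099, 0.0306]
ee_rot: [-0.137, -3.138, -0.0]
force: [-0.4, -0.9, -0.7]
width: 0.541
gripper_force: 25.0
```

Emit:
apply_moves(
  motion=[
    {"x":0,"y":0,"z":-0.15,"yaw":0,"hand":-0.1},
    {"x":0,"y":0,"z":-0.15,"yaw":0,"hand":-0.1},
  ],
)

```text
clock: 18.32
position: [0.4526, -0.1099, 0.0295]
ee_rot: [0.137, 3.138, 0.0]
force: [-1.5, 0.0, 3.7]
width: 0.541
gripper_force: 25.0
```

Contact: the force rose to +3.7 N at TCP z 29.5 mm, which puts the pile top at about 27 mm. Releasing.

Emit:
apply_moves(
  motion=[
    {"x":0,"y":0,"z":0,"yaw":0,"hand":0.2},
    {"x":0,"y":0,"z":0,"yaw":0,"hand":0.6},
    {"x":0,"y":0,"z":0,"yaw":0,"hand":0.6},
    {"x":0,"y":0,"z":0,"yaw":0,"hand":0.6},
    {"x":0,"y":0,"z":4,"yaw":0,"hand":0.6},
    {"x":0,"y":0,"z":9,"yaw":0,"hand":0.6},
    {"x":1,"y":-6,"z":10,"yaw":0,"hand":0.6},
    {"x":2,"y":-12,"z":10,"yaw":0,"hand":0.6},
    {"x":2,"y":-18,"z":10,"yaw":0,"hand":0.6},
    {"x":2,"y":-23,"z":10,"yaw":0,"hand":0.6},
  ],
)

```text
clock: 19.58
position: [0.4722, -0.3424, 0.1293]
ee_rot: [0.138, 3.138, -0.001]
force: [-0.2, 0.3, 0.5]
width: 0.804
gripper_force: 0.0
```

Run:
```python
from h import *
im=get_image("top");H,S,V=cv2.split(cv2.cvtColor(im,cv2.COLOR_BGR2HSV))
roi=np.zeros(H.shape,bool);roi[240:305,310:348]=1
print("pile");[print(*r) for r in seg((H<9)&(S>150)&roi,.039,50)]
print(pose(),to(470.2,-376.2,103,92.1))
```

```text
pile
[329.1, 272.0] mean [452.8, -110.8] rect (453.0, -111.0) (96, 46) -4.8
(array([ 470.58066951, -350.01847502,  129.89087513]), np.float64(84.60485932265146)) ('cm', array([-0.04, -2.62, -2.69]), 'yaw', np.float64(7.5))
```

The first tile sits squarely on the pile. Next is the tile at (470,-376).

Emit:
apply_moves(
  motion=[
    {"x":-0.2,"y":-3.6,"z":-1,"yaw":7.5,"hand":0.6},
    {"x":-0.2,"y":-3.6,"z":-3,"yaw":7.5,"hand":0.6},
    {"x":-0.2,"y":-3.6,"z":-4.5,"yaw":7.5,"hand":0.6},
    {"x":-0.2,"y":-3.6,"z":-4.5,"yaw":7.5,"hand":0.6},
    {"x":-0.2,"y":-3.6,"z":-4.5,"yaw":7.5,"hand":0.6},
  ],
)

```text
clock: 20.25
position: [0.471, -0.3755, 0.0847]
ee_rot: [-0.069, 3.14, -0.0]
force: [-0.6, 0.4, 1.1]
width: 0.801
gripper_force: 0.0
```

Run:
```python
from h import *
print(pose(),to(470.2,-376.2,63.3,92.1))
```

```text
(array([ 470.98688873, -375.54223296,   84.67469973]), np.float64(92.53202230237378)) ('cm', array([-0.08, -0.07, -2.14]), 'yaw', np.float64(-0.4))
```

Emit:
apply_moves(
  motion=[
    {"x":-0.1,"y":0,"z":-1.5,"yaw":-0.4,"hand":0.6},
    {"x":-0.1,"y":0,"z":-2.1,"yaw":-0.4,"hand":0.6},
    {"x":-0.1,"y":0,"z":-2.1,"yaw":-0.4,"hand":0.6},
    {"x":-0.1,"y":0,"z":-2.1,"yaw":-0.4,"hand":-0.1},
    {"x":-0.1,"y":0,"z":-2.1,"yaw":-0.4,"hand":-0.1},
    {"x":-0.1,"y":0,"z":-2.1,"yaw":-0.4,"hand":-0.1},
    {"x":-0.1,"y":0,"z":-2.1,"yaw":-0.4,"hand":-0.1},
    {"x":-0.1,"y":0,"z":-2.1,"yaw":-0.4,"hand":-0.1},
  ],
)

```text
clock: 21.25
position: [0.4697, -0.3761, 0.0635]
ee_rot: [-0.057, 3.141, -0.0]
force: [0.2, 0.1, 2.4]
width: 0.54
gripper_force: 25.0
```

Emit:
apply_moves(
  motion=[
    {"x":0,"y":0,"z":2,"yaw":0,"hand":-0.1},
    {"x":0,"y":0,"z":5,"yaw":0,"hand":-0.1},
    {"x":-0.5,"y":6,"z":5,"yaw":-3,"hand":-0.1},
    {"x":-1,"y":12,"z":5,"yaw":-7.3,"hand":-0.1},
    {"x":-1.5,"y":18,"z":5,"yaw":-7.3,"hand":-0.1},
    {"x":-1.8,"y":24,"z":5,"yaw":-7.3,"hand":-0.1},
    {"x":-1.8,"y":26.6,"z":3,"yaw":-7.3,"hand":-0.1},
    {"x":-1.8,"y":26.6,"z":0,"yaw":-7.3,"hand":-0.1},
    {"x":-1.8,"y":26.6,"z":0,"yaw":-7.3,"hand":-0.1},
    {"x":-1.8,"y":26.6,"z":0,"yaw":-7.3,"hand":-0.1},
  ],
)

```text
clock: 22.5
position: [0.4517, -0.1106, 0.0638]
ee_rot: [0.145, 3.138, -0.0]
force: [-0.8, -0.4, -2.1]
width: 0.534
gripper_force: 25.0
```

Run:
```python
from h import *
print(pose(),to(452.7,-110.3,44,85),observe()["force"])
```

```text
(array([ 451.67411057, -110.63330922,   63.84929941]), np.float64(84.7223484939978)) ('cm', array([ 0.1 ,  0.03, -1.98]), 'yaw', np.float64(0.3)) [-0.78601222 -0.4497441  -2.06117656]
```

Emit:
apply_moves(
  motion=[
    {"x":0.1,"y":0,"z":-1,"yaw":0.2,"hand":-0.1},
    {"x":0.1,"y":0,"z":-1.7,"yaw":0.2,"hand":-0.1},
    {"x":0.1,"y":0,"z":-1.7,"yaw":0.2,"hand":-0.1},
    {"x":0.1,"y":0,"z":-1.7,"yaw":0.2,"hand":-0.1},
  ],
)

```text
clock: 23.0
position: [0.4525, -0.11, 0.0463]
ee_rot: [-0.138, -3.138, -0.0]
force: [-0.0, -0.8, -2.3]
width: 0.539
gripper_force: 25.0
```

Emit:
apply_moves(
  motion=[
    {"x":0,"y":0,"z":-0.2,"yaw":0,"hand":-0.1},
    {"x":0,"y":0,"z":-0.2,"yaw":0,"hand":-0.1},
  ],
)

```text
clock: 23.25
position: [0.4525, -0.1099, 0.0442]
ee_rot: [-0.137, -3.139, -0.0]
force: [-0.5, 0.2, -1.5]
width: 0.537
gripper_force: 25.0
```

Emit:
apply_moves(
  motion=[
    {"x":0,"y":0,"z":-0.15,"yaw":0,"hand":-0.1},
    {"x":0,"y":0,"z":-0.15,"yaw":0,"hand":-0.1},
  ],
)

```text
clock: 23.5
position: [0.4525, -0.1099, 0.0427]
ee_rot: [-0.137, -3.138, -0.0]
force: [0.3, -0.1, -1.6]
width: 0.542
gripper_force: 25.0
```

Emit:
apply_moves(
  motion=[
    {"x":0,"y":0,"z":-0.15,"yaw":0,"hand":-0.1},
    {"x":0,"y":0,"z":-0.15,"yaw":0,"hand":-0.1},
  ],
)

```text
clock: 23.75
position: [0.4526, -0.11, 0.0422]
ee_rot: [0.138, 3.138, 0.001]
force: [-5.6, 2.1, 19.1]
width: 0.54
gripper_force: 25.0
```

Contact at TCP z 42 mm, as expected. I'll ease off half a millimetre, release, and go to the tile at (600,-284).

Emit:
apply_moves(
  motion=[
    {"x":0,"y":0,"z":0.05,"yaw":0,"hand":-0.1},
    {"x":0,"y":0,"z":0.05,"yaw":0,"hand":0.2},
    {"x":0,"y":0,"z":0.05,"yaw":0,"hand":0.6},
    {"x":0,"y":0,"z":0.05,"yaw":0,"hand":0.6},
    {"x":0,"y":0,"z":0.05,"yaw":0,"hand":0.6},
    {"x":0,"y":0,"z":4,"yaw":0,"hand":0.6},
    {"x":0,"y":0,"z":9,"yaw":0,"hand":0.6},
    {"x":4,"y":-5,"z":9,"yaw":1,"hand":0.6},
    {"x":8,"y":-10,"z":9,"yaw":3,"hand":0.6},
    {"x":11,"y":-14,"z":9,"yaw":3,"hand":0.6},
  ],
)

```text
clock: 25.0
position: [0.564, -0.2515, 0.1314]
ee_rot: [0.053, 3.14, -0.0]
force: [0.4, 0.5, 0.3]
width: 0.8
gripper_force: 0.0
```

Emit:
apply_moves(
  motion=[
    {"x":3.6,"y":-3.4,"z":0,"yaw":0,"hand":0.6},
    {"x":3.6,"y":-3.4,"z":-2,"yaw":0,"hand":0.6},
    {"x":3.6,"y":-3.4,"z":-4.5,"yaw":0,"hand":0.6},
    {"x":3.6,"y":-3.4,"z":-4.5,"yaw":0,"hand":0.6},
    {"x":3.6,"y":-3.4,"z":-4.5,"yaw":0,"hand":0.6},
  ],
)

```text
clock: 25.62
position: [0.5988, -0.2841, 0.087]
ee_rot: [0.055, 3.141, -0.001]
force: [-0.1, -0.4, 1.0]
width: 0.799
gripper_force: 0.0
```

Run:
```python
from h import *
im=get_image("top");H,S,V=cv2.split(cv2.cvtColor(im,cv2.COLOR_BGR2HSV))
roi=np.zeros(H.shape,bool);roi[240:305,310:348]=1
print("pile");[print(*r) for r in seg((H<9)&(S>150)&roi,.051,50)]
print(pose(),to(599.5,-283.7,63.5,88.2))
```

```text
pile
[325.9, 258.4] mean [482.1, -104.3] rect (482.1, -98.4) (63, 31) -41.2
(array([ 599.0708232 , -284.22224726,   87.39897464]), np.float64(87.99357505416646)) ('cm', array([ 0.04,  0.05, -2.39]), 'yaw', np.float64(0.2))
```

Emit:
apply_moves(
  motion=[
    {"x":0,"y":0,"z":-1.5,"yaw":0,"hand":0.6},
    {"x":0,"y":0,"z":-2.3,"yaw":0,"hand":0.6},
    {"x":0,"y":0,"z":-2.35,"yaw":0,"hand":0.6},
    {"x":0,"y":0,"z":-2.35,"yaw":0,"hand":-0.1},
    {"x":0,"y":0,"z":-2.35,"yaw":0,"hand":-0.1},
    {"x":0,"y":0,"z":-2.35,"yaw":0,"hand":-0.1},
    {"x":0,"y":0,"z":-2.35,"yaw":0,"hand":-0.1},
    {"x":0,"y":0,"z":-2.35,"yaw":0,"hand":-0.1},
  ],
)

```text
clock: 26.68
position: [0.5987, -0.2839, 0.063]
ee_rot: [0.055, 3.141, 0.0]
force: [0.2, 1.5, 5.0]
width: 0.54
gripper_force: 25.0
```

Emit:
apply_moves(
  motion=[
    {"x":0,"y":0,"z":3,"yaw":0,"hand":-0.1},
    {"x":0,"y":0,"z":6,"yaw":0,"hand":-0.1},
    {"x":-4,"y":4,"z":6,"yaw":-1,"hand":-0.1},
    {"x":-8,"y":8,"z":6,"yaw":-2,"hand":-0.1},
    {"x":-12,"y":13,"z":6,"yaw":-3,"hand":-0.1},
    {"x":-14.6,"y":17.4,"z":6,"yaw":-3.1,"hand":-0.1},
    {"x":-14.6,"y":17.4,"z":3,"yaw":-3.1,"hand":-0.1},
    {"x":-14.6,"y":17.4,"z":1,"yaw":-3.1,"hand":-0.1},
    {"x":-14.6,"y":17.4,"z":1,"yaw":-3.1,"hand":-0.1},
    {"x":-14.6,"y":17.4,"z":1,"yaw":-3.1,"hand":-0.1},
  ],
)

```text
clock: 27.92
position: [0.4528, -0.1103, 0.0733]
ee_rot: [0.141, 3.138, -0.0]
force: [0.4, -0.0, -1.4]
width: 0.54
gripper_force: 25.0
```

Run:
```python
from h import *
print(pose(),to(452.7,-110.3,58.5,85),observe()["force"])
```

```text
(array([ 452.81025138, -110.33174996,   73.26374218]), np.float64(84.85421758737067)) ('cm', array([-0.01,  0.  , -1.48]), 'yaw', np.float64(0.1)) [ 0.43812697 -0.01523337 -1.39763068]
```

Emit:
apply_moves(
  motion=[
    {"x":0,"y":0,"z":-1,"yaw":0,"hand":-0.1},
    {"x":0,"y":0,"z":-1.6,"yaw":0,"hand":-0.1},
    {"x":0,"y":0,"z":-1.6,"yaw":0,"hand":-0.1},
    {"x":0,"y":0,"z":-1.6,"yaw":0,"hand":-0.1},
  ],
)

```text
clock: 28.42
position: [0.4525, -0.11, 0.0568]
ee_rot: [-0.14, -3.138, -0.0]
force: [-0.9, -0.9, -1.0]
width: 0.54
gripper_force: 25.0
```

Emit:
apply_moves(
  motion=[
    {"x":0,"y":0,"z":-0.2,"yaw":0,"hand":-0.1},
    {"x":0,"y":0,"z":-0.2,"yaw":0,"hand":-0.1},
  ],
)

```text
clock: 28.68
position: [0.4525, -0.1099, 0.0547]
ee_rot: [-0.14, -3.138, -0.0]
force: [-0.5, -0.3, -1.0]
width: 0.539
gripper_force: 25.0
```

Emit:
apply_moves(
  motion=[
    {"x":0,"y":0,"z":-0.1,"yaw":0,"hand":-0.1},
    {"x":0,"y":0,"z":-0.1,"yaw":0,"hand":-0.1},
  ],
)

```text
clock: 28.92
position: [0.4526, -0.1099, 0.0539]
ee_rot: [0.14, 3.138, 0.0]
force: [-0.8, 0.5, 3.1]
width: 0.543
gripper_force: 25.0
```

Contact at 53.9 mm, as expected. Releasing and going to the last tile, at (594,-395).

Emit:
apply_moves(
  motion=[
    {"x":0,"y":0,"z":0,"yaw":0,"hand":0.2},
    {"x":0,"y":0,"z":0,"yaw":0,"hand":0.6},
    {"x":0,"y":0,"z":0,"yaw":0,"hand":0.6},
    {"x":0,"y":0,"z":0,"yaw":0,"hand":0.6},
    {"x":0,"y":0,"z":4,"yaw":0,"hand":0.6},
    {"x":0,"y":0,"z":8,"yaw":0,"hand":0.6},
    {"x":3,"y":-5,"z":8,"yaw":0,"hand":0.6},
    {"x":6,"y":-10,"z":8,"yaw":-1,"hand":0.6},
    {"x":9,"y":-15,"z":8,"yaw":-2,"hand":0.6},
    {"x":11,"y":-20,"z":8,"yaw":-2.4,"hand":0.6},
  ],
)

```text
clock: 30.18
position: [0.5639, -0.3111, 0.1335]
ee_rot: [0.204, 3.135, 0.0]
force: [0.8, 0.6, -0.3]
width: 0.801
gripper_force: 0.0
```

Emit:
apply_moves(
  motion=[
    {"x":2,"y":-5,"z":0,"yaw":0,"hand":0.6},
    {"x":3.1,"y":-8.4,"z":-2,"yaw":0,"hand":0.6},
    {"x":3.1,"y":-8.4,"z":-4.5,"yaw":0,"hand":0.6},
    {"x":3.1,"y":-8.4,"z":-4.5,"yaw":0,"hand":0.6},
    {"x":3.1,"y":-8.4,"z":-4.5,"yaw":0,"hand":0.6},
  ],
)

```text
clock: 30.8
position: [0.5939, -0.3936, 0.0895]
ee_rot: [0.205, 3.134, 0.0]
force: [-0.2, -0.3, 0.6]
width: 0.801
gripper_force: 0.0
```

Run:
```python
from h import *
im=get_image("top");H,S,V=cv2.split(cv2.cvtColor(im,cv2.COLOR_BGR2HSV))
roi=np.zeros(H.shape,bool);roi[240:305,310:348]=1
print("pile");[print(*r) for r in seg((H<9)&(S>150)&roi,.063,50)]
print(pose(),to(594.1,-394.7,63.3,82.6))
```

```text
pile
[329.4, 265.8] mean [465.3, -111.6] rect (461.5, -112.4) (78, 46) -4.3
(array([ 594.19675295, -393.67531745,   89.98238213]), np.float64(82.53551437240299)) ('cm', array([-0.01, -0.1 , -2.67]), 'yaw', np.float64(0.1))
```

Emit:
apply_moves(
  motion=[
    {"x":0,"y":0,"z":-1.5,"yaw":0,"hand":0.6},
    {"x":0,"y":0,"z":-2.5,"yaw":0,"hand":0.6},
    {"x":0,"y":0,"z":-2.65,"yaw":0,"hand":0.6},
    {"x":0,"y":0,"z":-2.65,"yaw":0,"hand":-0.1},
    {"x":0,"y":0,"z":-2.65,"yaw":0,"hand":-0.1},
    {"x":0,"y":0,"z":-2.65,"yaw":0,"hand":-0.1},
    {"x":0,"y":0,"z":-2.65,"yaw":0,"hand":-0.1},
    {"x":0,"y":0,"z":-2.65,"yaw":0,"hand":-0.1},
  ],
)

```text
clock: 31.85
position: [0.5937, -0.3942, 0.0626]
ee_rot: [0.206, 3.134, -0.001]
force: [0.2, -0.4, 2.3]
width: 0.54
gripper_force: 25.0
```

Emit:
apply_moves(
  motion=[
    {"x":0,"y":0,"z":3,"yaw":0,"hand":-0.1},
    {"x":0,"y":0,"z":6,"yaw":0,"hand":-0.1},
    {"x":-3,"y":5,"z":6,"yaw":1,"hand":-0.1},
    {"x":-6,"y":10,"z":6,"yaw":2,"hand":-0.1},
    {"x":-9,"y":15,"z":6,"yaw":2.4,"hand":-0.1},
    {"x":-12,"y":20,"z":6,"yaw":2.4,"hand":-0.1},
    {"x":-14.1,"y":25,"z":6,"yaw":2.4,"hand":-0.1},
    {"x":-14.1,"y":28.4,"z":6,"yaw":2.4,"hand":-0.1},
    {"x":-14.1,"y":28.4,"z":3,"yaw":2.4,"hand":-0.1},
    {"x":-14.1,"y":28.4,"z":2,"yaw":2.4,"hand":-0.1},
  ],
)

```text
clock: 33.1
position: [0.4516, -0.1093, 0.0813]
ee_rot: [-0.139, -3.137, -0.0]
force: [0.0, -0.7, -1.9]
width: 0.54
gripper_force: 25.0
```

Run:
```python
from h import *
print(pose(),to(452.7,-110.3,70.5,85),observe()["force"])
```

```text
(array([ 451.61199127, -109.34316415,   81.25779454]), np.float64(84.94291469539252)) ('cm', array([ 0.11, -0.1 , -1.08]), 'yaw', np.float64(0.1)) [ 1.54929046e-03 -6.86915833e-01 -1.86258154e+00]
```

Emit:
apply_moves(
  motion=[
    {"x":0.1,"y":-0.1,"z":-0.8,"yaw":0,"hand":-0.1},
    {"x":0.1,"y":-0.1,"z":-1.2,"yaw":0,"hand":-0.1},
    {"x":0.1,"y":-0.1,"z":-1.2,"yaw":0,"hand":-0.1},
    {"x":0.1,"y":-0.1,"z":-1.2,"yaw":0,"hand":-0.1},
  ],
)

```text
clock: 33.6
position: [0.4537, -0.1112, 0.0706]
ee_rot: [0.141, 3.138, 0.0]
force: [-0.1, -0.5, -0.8]
width: 0.54
gripper_force: 25.0
```

Emit:
apply_moves(
  motion=[
    {"x":0,"y":0,"z":-0.15,"yaw":0,"hand":-0.1},
    {"x":0,"y":0,"z":-0.15,"yaw":0,"hand":-0.1},
  ],
)

```text
clock: 33.85
position: [0.4536, -0.1109, 0.0688]
ee_rot: [0.14, 3.138, 0.0]
force: [0.0, 0.8, -0.5]
width: 0.542
gripper_force: 25.0
```

Emit:
apply_moves(
  motion=[
    {"x":0,"y":0,"z":-0.1,"yaw":0,"hand":-0.1},
    {"x":0,"y":0,"z":-0.1,"yaw":0,"hand":-0.1},
  ],
)

```text
clock: 34.1
position: [0.4535, -0.1109, 0.0677]
ee_rot: [-0.14, -3.138, -0.0]
force: [-0.2, 0.1, -1.1]
width: 0.543
gripper_force: 25.0
```

Emit:
apply_moves(
  motion=[
    {"x":0,"y":0,"z":-0.15,"yaw":0,"hand":-0.1},
    {"x":0,"y":0,"z":-0.15,"yaw":0,"hand":-0.1},
  ],
)

```text
clock: 34.35
position: [0.4535, -0.1109, 0.0661]
ee_rot: [-0.14, -3.138, -0.0]
force: [-0.0, 0.3, -2.2]
width: 0.544
gripper_force: 25.0
```

Emit:
apply_moves(
  motion=[
    {"x":0,"y":0,"z":-0.1,"yaw":0,"hand":-0.1},
    {"x":0,"y":0,"z":-0.1,"yaw":0,"hand":-0.1},
  ],
)

```text
clock: 34.6
position: [0.4536, -0.1109, 0.0655]
ee_rot: [0.14, 3.138, 0.0]
force: [-1.5, -0.0, 4.3]
width: 0.539
gripper_force: 25.0
```

Contact. Releasing and backing off.

Emit:
apply_moves(
  motion=[
    {"x":0,"y":0,"z":0,"yaw":0,"hand":0.2},
    {"x":0,"y":0,"z":0,"yaw":0,"hand":0.6},
    {"x":0,"y":0,"z":0,"yaw":0,"hand":0.6},
    {"x":0,"y":0,"z":0,"yaw":0,"hand":0.6},
    {"x":0,"y":0,"z":4,"yaw":0,"hand":0.6},
    {"x":0,"y":0,"z":10,"yaw":0,"hand":0.6},
    {"x":0,"y":-6,"z":12,"yaw":0,"hand":0.6},
    {"x":0,"y":-12,"z":12,"yaw":0,"hand":0.6},
    {"x":0,"y":-18,"z":12,"yaw":0,"hand":0.6},
    {"x":0,"y":-18,"z":12,"yaw":0,"hand":0.6},
  ],
)

```text
clock: 35.85
position: [0.452, -0.2966, 0.1856]
ee_rot: [0.152, 3.138, -0.005]
force: [0.4, 0.7, -0.7]
width: 0.797
gripper_force: 0.0
```

Run:
```python
from h import *
im=get_image("top");H,S,V=cv2.split(cv2.cvtColor(im,cv2.COLOR_BGR2HSV)); cv2.imwrite("pics/t6.png",cv2.resize(im[150:315,95:350],None,fx=2,fy=2)); cv2.imwrite("pics/s6.png",get_image("side"))
a=cv2.imread("pics/t6.png");b=cv2.resize(cv2.imread("pics/s6.png")[110:300,200:440],(510,404));cv2.imwrite("pics/f6.png",cv2.resize(np.vstack([a,b]),None,fx=.8,fy=.8))
roi=np.zeros(H.shape,bool);roi[240:305,310:348]=1
print("pile");[print(*r) for r in seg((H<9)&(S>150)&roi,.075,50)]
roi[:]=0;roi[160:230,310:348]=1
print("orange");[print(*r) for r in seg((S>150)&(V>120)&roi,.026,50)]
print(pose(),observe()["force"])
```

```text
pile
[330.0, 270.9] mean [454.0, -112.7] rect (453.9, -112.9) (96, 48) -4.6
orange
[329.2, 190.7] mean [637.2, -114.7] rect (635.3, -117.9) (121, 44) 3.9
(array([ 453.03418892, -291.32409135,  184.90585634]), np.float64(84.7840111326538)) [ 0.17657828  0.64351975 -0.60842533]
```

View pics/f6.png

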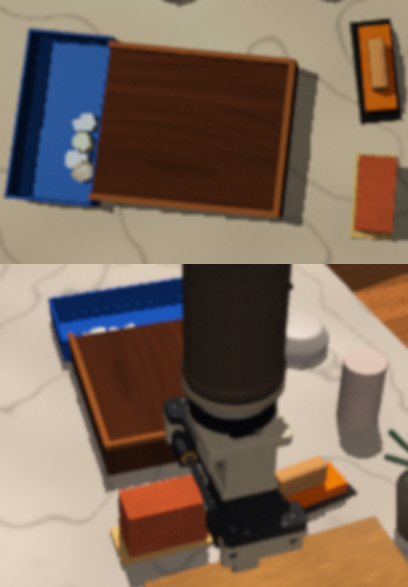

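The tray holds all four chips at (80,145), the board is bare, and the scraper is on its mat at (378,70). The stack stands straight at (377,193), at the right height in the side view. Handing in.

Emit:
apply_moves(
  motion=[
    {"x":0,"y":0,"z":0,"yaw":0,"hand":0.6},
    {"x":0,"y":0,"z":0,"yaw":0,"hand":0.6},
    {"x":0,"y":0,"z":0,"yaw":0,"hand":0.6},
  ],
)

```text
clock: 36.33
position: [0.4539, -0.29, 0.1853]
ee_rot: [0.137, 3.138, 0.001]
force: [-0.0, -0.2, -0.1]
width: 0.801
gripper_force: 0.0
```

```bash
python3 -c "
from cell import *
print(sign_off())"
```

```text
the job is handed in; nothing more can be done
None
```

I handed the job in at about 36 s, with no verdict returned: the last pictures show all four chips in the waste tray, the scraper back lengthwise on its mat, and the four carton tiles stacked squarely on the pile.

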